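# Clamp the split barbed stub of a cooling unit

## Robot

A 7-joint arm with a two-finger parallel gripper is mounted at the origin on the work surface. World frame = base frame: x ahead of the robot, y to its left, z up, the work surface at z = 0. Lengths are in m, angles in rad, forces in N, time in s.
With the tool pointing down it reaches from about 0.425 to 0.925 m from the base axis. Payload 6.8 kg.
Tool frame: the origin (TCP) lies midway between the tips of the shut fingers; the grasp point (between the pads) lies 19 mm behind it; z points along the fingers, y is the line along which they close (so a half turn about z gives the same grasp; the last joint's range is limited). The gripper opens to 85 mm and grips with 20 to 120 N. Pads are 22 mm wide; open, the fingers measure 114 mm over their backs; the gripper's body (76 mm by 85 mm) begins 54 mm behind the grasp point. The pads swing forward as they close: fully open they stand 13 mm farther back than shut.
Start: joints at [-1.417, 0.477, 0.022, 1.555, -0.011, 1.109, -0.083], TCP at [0.175, 0.652, 0.231] pointing down, gripper open.
Joint ranges: [-2.96, 2.96], [-0.34, 2.1], [-1.41, 1.46], [0.24, 2.44], [-1.37, 4.51], [0.17, 1.92], [-2.96, 2.96]. Speed limits (rad/s): [2.39, 2.39, 3.14, 3.14, 3.14, 3.14, 3.14].

## Interface

Orientations are given as a unit quaternion [w, x, y, z].
In Python, from station import bot gives the robot as it stands.
- The arm moves only by the tool jog_arm, never from a script. Its argument "rows" is a list of rows, each an object of numbers: "fingers": the finger opening in mm, from 0 to 85.4; "x", "y", "z": the shift along the tool's x, y, z in mm; "ax", "ay", "az": the turn, a rotation vector about the tool's x, y, z in degrees. A call has exactly 8 rows; each row shifts and turns the commanded pose from where the row before left it, along the tool's axes as they then stand; what a row does not reach is not made up. A row lasts 1/10 s, in which the tool goes at most 50 mm and 8.59 degrees, less where a joint would pass 70% of its speed; a pose out of reach is approached as far as the arm can. A call with a gripper value outside its range is refused whole. The fingers move at their own pace and stop on an object; "force" is the grip in N (left out, the last holds). Time passes only in rows, so rows that do not move let the fingers close, or fill a call up. It gives the time, the measured TCP pose, the force, the opening and the grip force at its end, in the units of the state.
- bot.get_obs(): the state, without advancing time (a new reading comes with each control period).
- bot.read_camera(name): name is "scene" or "top"; returns a dict with "pixels" (384x512x3 uint8, red, green, blue), "vertical_fov" (degrees; the focal length in pixels is half the picture's height over the tangent of half this angle, whatever the lens; pixels are square), "cx", "cy" (the principal point, pixels), "dist_coeffs" ([k1, k2, p1, p2, k3] as OpenCV has them; the pictures are not rectified), "world_from_camera" (4x4, takes a point from camera to world coordinates). Camera axes: x right, y down, z forward; pixel columns grow to the right and rows downward; lengths in m; the calibration is good to about 2 mm. A picture is of the moment at which its call begins. There is no depth.
- bot.hand_in(): hands the job in; it is judged then, once.
The state is a dict: "t": time; "q": joint angles; "joint_vel": joint speeds; "joint_torque": joint torques, N m; "eef_pos": TCP position; "tool_rot": TCP orientation; "contact_force": force on the tool from outside, world axes, zero at the start; "torque": the same for the moment, N m; "gripper_width": opening from 0.0 (shut) to 1.0 (fully open); "grasp_force": force on a finger pad.
Only numpy, scipy, OpenCV 4.12 (cv2) and the standard library are available. Lean on these libraries where they do the work, as an engineer would, in place of code of your own. Each camera call takes 0.05 s, during which the arm holds its last target. There are 200 camera calls.

## Task

Take the worm-drive hose clamp out of its blue holder by its orange key, slide its band gently over the brass barbed stub of the cooling unit until it is fully home against the dark collar, with its screw housing over the small rest. Then turn the key clockwise (seen from above), a part turn at a time, until the jaws are snug on the stub, without overtightening or forcing it sideways. Let go of it and leave the other things on the bench alone.

Things in the scene. Friction and masses are not known exactly. Their poses are not given: they have to be found in the camera images.
- port: Fixed cooling unit: white box 240 mm wide, 170 deep, 100 high. Its level barbed brass stub points along the unit's -x, towards the robot, 80 mm above the bench. Origin on the bench below the stub's axis, in the plane of the collar face the band must reach; z up. Dark collar 41 mm diameter, 12 thick; front panel 36 mm behind its face.
- stub_home (a point): On the stub's axis, 6 mm before the collar face: where the band's centre belongs, fully home. Axes as the unit's; the band slides on along +x. Let go, the loose band sinks 2 to 3 mm. At this seat the split stub's two leaves (its +y and -y sides) stand 12 to 15 mm from the axis, different each time and not measured: how far to turn the key is found only by feel.
- stub_tip (a point): Front end of the stub on its axis, 34 mm before the collar face. The nose widens from 20 to 30 mm diameter over 8 mm; the barb crests are 30 mm diameter. A red plug, 15 mm diameter, sticks out 4 mm further.
- rest (a point): Top of the aluminium rest, a 20 mm wide, 5 mm thick strip beside the stub, 27 mm to the unit's -y of the axis, 13 mm below it, from 36 mm before the collar face (this point is level with that face) back to the panel. The clamp's housing comes to lie on it when let go, which keeps the key upright.
- band: The loose worm-drive clamp, 0.18 to 0.21 kg: steel band, inner diameter 34, outer 38, 12 mm wide. Origin at the band's centre, x along its axis (along the unit's x when on the stub), z up. Screw housing 14 x 11 x 20 mm at the -y side, centred 24.5 mm from the axis, screw upright. In the holder its centre is 31 mm above the bench.
- key_grip (a point): Where to grip the orange key: on the screw's axis, 24.5 mm to -y of the band's centre, 40 mm above it. The key is a flat upright blade 22 mm wide (its x), 8 thick (its y), 24 tall, reaching 24 to 48 mm above the band's centre; the band tops out at 19. Starts fully loose, along the band's x. Clockwise from above tightens.
- jaw_l: Steel jaw 10 x 2 x 8 mm inside the band on the +y side; origin at its centre, 18 mm from the band's axis when loose. Both jaws close 2.5 mm per rad of key turn. The key takes about 0.12 Nm while loose and stays where it is left. From the jaws' first touch about 0.2 rad more is snug, the torque climbing some 0.4 Nm per rad; 0.35 rad more is overtight.
- jaw_r: The same jaw on the -y side. With the key held still after each small turn, the torque felt stays even while the jaws are free, sags by up to 0.1 Nm at first touch and then climbs: some 0.06 Nm above its lowest is snug, 0.13 Nm is too much.
- holder: Fixed blue holder, 75 x 95 mm, 12 mm base, with a slot in which the clamp stands upright; origin on the bench below the band's centre, axes as the clamp's. Nothing on it is over 32 mm high. The clamp lifts straight up.
- cleaner: Bystander: spray can 52 mm diameter, 150 tall, origin under its centre.
- driver: Bystander: screwdriver lying on the bench.
- fittings: Bystander: grey open tray 100 x 70 x 35 mm with a brass adapter in it, origin under its centre.

How it is judged:
By the outcome, as a careful person would: the job done as asked, in the order asked, and still so for the second after the job is handed in, with the robot touching nothing.
It also fails if it takes over 64 s, if anything falls off the work surface, if the arm or the gripper's body presses on something with over 40 N, if the wrist force passes 120 N, or if a joint passes its speed limit or range.

## Working session

There is one attempt and no reset: what is moved stays moved. The work goes in short steps, Python scripts to look and compute and a tool call to move; the robot and the scene stay as the last step left them, time stands still between calls to the robot, and variables do not carry over. Pictures are saved under pics/ and viewed, at most 11 in all, crops included, and the job is handed in when it is done.

Besides the shell and the picture viewer there is one more tool, called after "Request:" by a JSON object that holds its "op" and its "data", one argument or row to a line. jog_arm: Moves the arm, as the interface text tells. Its arguments: {"type":"object","properties":{"rows":{"type":"array","items":{"type":"object","properties":{"fingers":{"type":"number"},"x":{"type":"number"},"y":{"type":"number"},"z":{"type":"number"},"ax":{"type":"number"},"ay":{"type":"number"},"az":{"type":"number"}}}},"force":{"type":"number"}},"required":["rows"]}

```bash
mkdir -p pics; python3 - <<'E'
from station import bot
import cv2,numpy as np
o=bot.get_obs()
for k in o: print(k,np.round(o[k],3))
for n in("scene","top"):
    c=bot.read_camera(n); cv2.imwrite(f"pics/{n}0.png",c["pixels"][:,:,::-1])
    print(n,c["vertical_fov"],c["cx"],c["cy"],c["dist_coeffs"]);print(np.round(c["world_from_camera"],4))
E
```

```text
t 0.0
q [-1.417  0.478  0.022  1.556 -0.012  1.109 -0.083]
joint_vel [ 0.001 -0.     0.001  0.001  0.    -0.003 -0.002]
joint_torque [ 1.0000e-03 -5.9646e+01  1.6090e+00 -2.8119e+01  1.3000e-02  9.0000e-03
 -0.0000e+00]
eef_pos [0.175 0.651 0.23 ]
tool_rot [-0.     0.131  0.991 -0.001]
contact_force [ 0.135  0.016 -0.165]
torque [ 0.021  0.007 -0.017]
grasp_force 0.0
gripper_width 1.003
scene 52.01059287489569 251.56791095636262 192.46771812679714 [-0.08319105  0.          0.          0.          0.        ]
[[-0.4056  0.7759 -0.4832  1.0303]
 [ 0.914   0.3376 -0.2251  0.2337]
 [-0.0116 -0.533  -0.846   0.9752]
 [ 0.      0.      0.      1.    ]]
top 42.50949477173158 265.58244665293284 182.66721955817093 [-0.11861058  0.          0.          0.          0.        ]
[[-0.0245 -0.9961  0.0852  0.3824]
 [-0.9995  0.0228 -0.0204  0.0185]
 [ 0.0184 -0.0857 -0.9962  1.5053]
 [ 0.      0.      0.      1.    ]]
```

View pics/scene0.png

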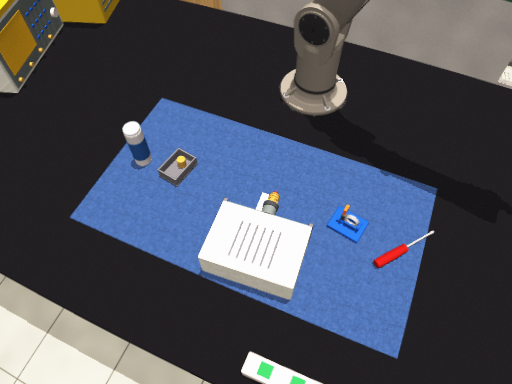

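View pics/top0.png

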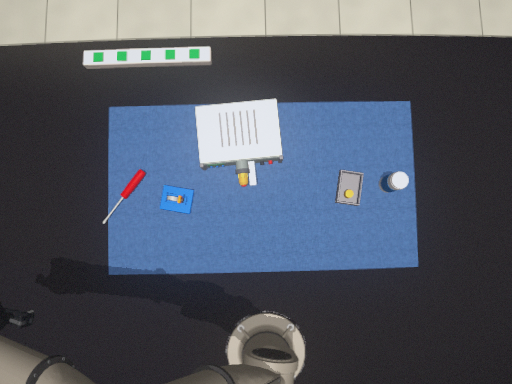

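The top view shows the unit at about (240,135) with its stub at about (243,180), and the blue holder at (177,200) with the orange key at about (182,200). The scene view shows the stub at (272,203) and the holder at (348,222). Next I'll crop and enlarge both.

```bash
cat > h.py <<'E'
from station import bot
import cv2,numpy as np
def shot(n):
    c=bot.read_camera(n); c["n"]=n; return c
def K(c):
    f=192/np.tan(np.radians(c["vertical_fov"])/2); return np.array([[f,0,c["cx"]],[0,f,c["cy"]],[0,0,1.]])
def ray(c,uv):
    p=cv2.undistortPoints(np.array([[uv]],float),K(c),np.array(c["dist_coeffs"]))[0,0]
    T=np.array(c["world_from_camera"]); return T[:3,3],T[:3,:3]@[*p,1.]
def plane(c,uv,z):
    o,d=ray(c,uv); return o+d*(z-o[2])/d[2]
def tri(c1,u1,c2,u2):
    o1,d1=ray(c1,u1);o2,d2=ray(c2,u2)
    s=np.linalg.lstsq(np.c_[d1,-d2],o2-o1,rcond=None)[0]
    a,b=o1+s[0]*d1,o2+s[1]*d2; return (a+b)/2,np.linalg.norm(a-b)*1e3
def proj(c,P):
    T=np.linalg.inv(np.array(c["world_from_camera"]))
    return cv2.projectPoints(np.atleast_2d(np.array(P,float)),cv2.Rodrigues(T[:3,:3])[0],T[:3,3],K(c),np.array(c["dist_coeffs"]))[0][:,0]
def crop(c,x,y,w,h,s): return cv2.resize(c["pixels"][y:y+h,x:x+w,::-1],None,fx=s,fy=s,interpolation=cv2.INTER_CUBIC)
E
python3 - <<'E'
from h import *
s=shot("scene");t=shot("top")
a=crop(t,150,90,150,130,5);cv2.imwrite("pics/t1.png",a[:600])
b=crop(s,195,185,180,110,4);cv2.imwrite("pics/s1.png",b)
for c in(s,t):
    hsv=cv2.cvtColor(c["pixels"],cv2.COLOR_RGB2HSV)
    for nm,lo,hi in(("orange",(5,150,120),(16,255,255)),("brass",(17,120,90),(30,255,255)),("holder",(100,200,150),(115,255,255))):
        m=cv2.inRange(hsv,lo,hi); n,l,st,ce=cv2.connectedComponentsWithStats(m)
        for i in range(1,n):
            if st[i,4]>5 and 150<ce[i][0]<380 and 90<ce[i][1]<300: print(c["n"],nm,st[i],ce[i].round(1))
E
```

```text
scene orange [343 210   4   5  12] [344.2 212.2]
scene brass [176 156  10  12  89] [181.  161.3]
scene brass [268 192  11  11  79] [273.6 197. ]
scene brass [345 205   4   6  15] [346.4 207.5]
scene holder [327 206  41  36 563] [346.7 225.3]
top brass [238 173  10  12  98] [242.8 178.3]
top brass [344 190   9   8  58] [348.3 193.4]
top brass [178 196   3   7  17] [179. 199.]
```

View pics/t1.png

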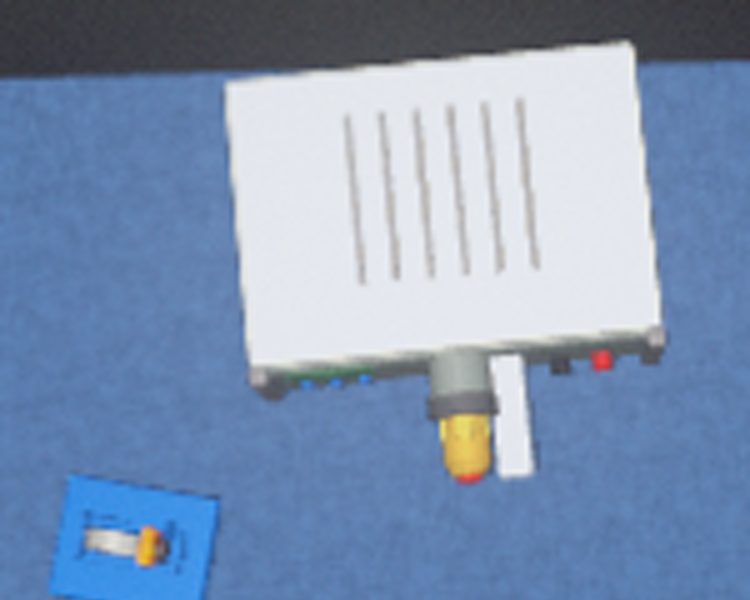

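View pics/s1.png

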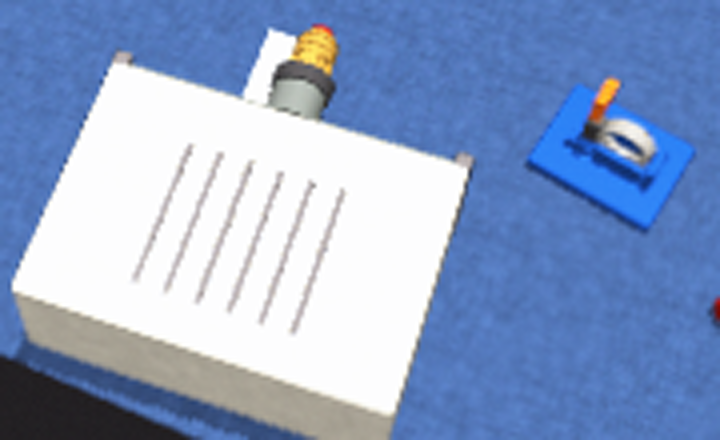

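```bash
python3 - <<'E'
from h import *
s=shot("scene");t=shot("top")
def blob(c,lo,hi,box,z,gray=False):
    hsv=cv2.cvtColor(c["pixels"],cv2.COLOR_RGB2HSV); m=cv2.inRange(hsv,lo,hi)
    r=np.zeros_like(m);x0,y0,x1,y1=box;r[y0:y1,x0:x1]=m[y0:y1,x0:x1]
    k=max(cv2.findContours(r,0,cv2.CHAIN_APPROX_NONE)[0],key=cv2.contourArea)[:,0]
    return r,k
def rect(c,k,z):
    P=np.array([plane(c,p,z)[:2] for p in k.astype(float)])*1e3
    return cv2.minAreaRect(P.astype(np.float32))
_,k=blob(t,(0,0,195),(180,40,255),(185,90,295,166),.1);print("box top",rect(t,k,.1))
_,k=blob(s,(0,0,235),(180,40,255),(195,195,320,290),.1);print("box scene",rect(s,k,.1))
for c,b in((t,(155,180,200,216)),(s,(320,200,375,245))):
    _,k=blob(c,(100,170,130),(118,255,255),b,.012);print("holder",c["n"],rect(c,k,.012))
ks=[]
for c,b in((t,(170,188,190,210)),(s,(338,198,352,222))):
    r,k=blob(c,(3,110,100),(30,255,255),b,0); M=np.argwhere(r)[:,::-1]
    print("key",c["n"],M.min(0),M.max(0),len(M),M.mean(0));ks.append(M.mean(0))
print("key",tri(t,ks[0],s,ks[1]))
ks=[]
for c,b in((t,(230,170,255,192)),(s,(260,185,290,212))):
    r,k=blob(c,(17,100,80),(30,255,255),b,0); M=np.argwhere(r)[:,::-1]
    print("brass",c["n"],M.min(0),M.max(0),M.mean(0),[cv2.fitLine(M.astype(np.float32),cv2.DIST_L2,0,.01,.01).ravel()])
    ks.append(M.mean(0))
    # red plug
    hsv=cv2.cvtColor(c["pixels"],cv2.COLOR_RGB2HSV);m=cv2.inRange(hsv,(0,150,120),(9,255,255))|cv2.inRange(hsv,(172,150,120),(180,255,255))
    x0,y0,x1,y1=b;M=np.argwhere(m[y0:y1,x0:x1])[:,::-1]+[x0,y0];print("plug",M.mean(0),len(M));ks.append(M.mean(0))
print("brass",tri(t,ks[0],s,ks[2]));print("plug",tri(t,ks[1],s,ks[3]))
E
```

```text
box top ((655.2256469726562, 65.986572265625), (170.60829162597656, 238.13499450683594), 4.382083415985107)
box scene ((629.4412841796875, 65.13093566894531), (220.70611572265625, 237.83042907714844), 4.4689507484436035)
holder top ((466.7076110839844, 258.9127197265625), (94.41990661621094, 74.16018676757812), 79.27875518798828)
holder scene ((467.0935363769531, 261.0010070800781), (94.87687683105469, 78.77275848388672), 79.25186920166016)
key top [178 196] [181 202] 22 [179.22727273 199.        ]
key scene [342 205] [349 215] 35 [345.57142857 209.42857143]
key (array([0.46304027, 0.24224692, 0.07062795]), np.float64(1.2938318421375892))
brass top [238 173] [247 184] [242.79411765 178.23529412] [array([1.2636732e-01, 9.9198353e-01, 2.4279411e+02, 1.7823529e+02],
      dtype=float32)]
plug [243.5 185. ] 4
brass scene [268 192] [278 203] [273.72839506 197.09876543] [array([  0.8659453 ,   0.50013876, 273.7284    , 197.09877   ],
      dtype=float32)]
plug [276.5 192. ] 2
brass (array([0.51690135, 0.05642418, 0.09295398]), np.float64(3.6606453075766217))
plug (array([0.49740608, 0.05567476, 0.08941185]), np.float64(5.3118171188069345))
```

```bash
python3 - <<'E'
from h import *
s=shot("scene");t=shot("top")
print("key topface",plane(t,(179.2,199),.079), "brass@80",plane(t,(242.8,178.2),.08),"brass hi",plane(t,(242.8,178.2),.09))
for v in (197,199,201): print(v,[tuple(int(x) for x in t["pixels"][v,u]) for u in range(170,188)])
for P in([.4622,.2354],[.463,.242],[.4615,.239]):
    print(P,proj(t,[[*P,.079],[*P,.055]]).round(1).tolist(),proj(s,[[*P,.079],[*P,.055]]).round(1).tolist())
for v in range(203,219): print(v,[tuple(int(x) for x in s["pixels"][v,u]) for u in range(340,351)])
E
```

```text
key topface [0.46269882 0.24038362 0.079     ] brass@80 [0.51881901 0.05499961 0.08      ] brass hi [0.51786183 0.05474357 0.09      ]
197 [(200, 198, 195), (213, 211, 208), (222, 221, 218), (217, 216, 213), (206, 205, 204), (197, 197, 197), (187, 186, 187), (163, 159, 168), (207, 162, 111), (230, 178, 50), (204, 147, 55), (149, 90, 61), (83, 89, 142), (47, 103, 177), (44, 106, 183), (58, 136, 218), (55, 124, 204), (60, 138, 220)]
199 [(194, 192, 190), (215, 213, 209), (223, 222, 218), (216, 214, 211), (204, 203, 200), (198, 197, 193), (188, 188, 184), (202, 170, 140), (224, 170, 65), (229, 185, 62), (185, 143, 62), (134, 111, 105), (112, 103, 105), (67, 78, 99), (59, 128, 208), (68, 149, 232), (48, 118, 198), (54, 134, 217)]
201 [(63, 144, 228), (64, 145, 227), (75, 144, 222), (87, 146, 220), (87, 136, 208), (102, 137, 194), (106, 138, 187), (200, 168, 140), (230, 183, 58), (221, 165, 47), (179, 118, 52), (115, 88, 89), (74, 75, 89), (63, 108, 175), (63, 140, 222), (60, 138, 221), (45, 108, 186), (58, 134, 218)]
[0.4622, 0.2354] [[180.9, 199.1], [182.2, 199.6]] [[343.5, 206.7], [341
[... 2371 characters left out ...]
9), (53, 89, 174), (85, 83, 83), (130, 98, 84), (162, 109, 81), (148, 129, 114), (128, 126, 121), (174, 169, 164), (197, 193, 186), (212, 207, 200), (228, 225, 217)]
216 [(43, 111, 229), (43, 54, 79), (56, 55, 56), (69, 68, 69), (96, 93, 95), (115, 112, 113), (144, 141, 136), (190, 186, 180), (207, 203, 196), (226, 221, 214), (231, 228, 222)]
217 [(44, 103, 218), (43, 41, 42), (42, 41, 42), (44, 42, 45), (62, 60, 61), (111, 108, 105), (163, 160, 155), (187, 184, 180), (206, 203, 198), (223, 219, 212), (229, 226, 219)]
218 [(34, 60, 123), (42, 42, 46), (42, 41, 42), (44, 43, 43), (83, 82, 81), (122, 119, 114), (125, 125, 126), (106, 115, 132), (89, 104, 129), (136, 138, 147), (184, 181, 179)]
```

Request:
{"op": "jog_arm", "data": {
  "rows": [
    {"x": -36, "y": -30, "fingers": 32},
    {"x": -36, "y": -30},
    {"x": -36, "y": -30},
    {"x": -36, "y": -30},
    {"x": -36, "y": -30},
    {"x": -36, "y": -30},
    {"x": -36, "y": -30},
    {"x": -36, "y": -30}
  ],
  "force": 40
}}

```text
invalid input
```

```bash
cat >> h.py <<'E'
from scipy.spatial.transform import Rotation as Ro
def state():
    o=bot.get_obs();w,x,y,z=o["tool_rot"];return o,Ro.from_quat([x,y,z,w])
def goto(P,ydir):  # tool-axis shift (mm) to world P, turn so tool y points at ydir deg, tool down
    o,R=state();b=np.radians(ydir);Y=np.array([np.cos(b),np.sin(b),0]);Z=np.array([0,0,-1.]);X=np.cross(Y,Z)
    G=Ro.from_matrix(np.c_[X,Y,Z])
    print("t",o["t"],"tcp",(np.array(o["eef_pos"])*1e3).round(1),"shift",(R.inv().apply(np.array(P)-o["eef_pos"])*1e3).round(1),"turn",np.degrees((R.inv()*G).as_rotvec()).round(2),"q7",round(o["q"][6],2))
    print("F",np.round(o["contact_force"],1),"T",np.round(o["torque"],3),"w",round(o["gripper_width"]*85.4,1),"gf",round(o["grasp_force"],1))
E
python3 -c "
from h import *
goto([.4625,.2415,.16],79.3)"
```

```text
t 0.4 tcp [174.7 651.9 231.2] shift [-384.2 -321.9   71.3] turn [-0.01  0.   -4.3 ] q7 -0.08
F [ 0.3 -0.8  0.5] T [0.032 0.    0.019] w 85.4 gf 0.0
```

Request:
{"op": "jog_arm", "data": {
  "rows": [
    {"x": -36, "y": -30, "z": 0, "ax": 0, "ay": 0, "az": 0, "fingers": 32},
    {"x": -36, "y": -30, "z": 0, "ax": 0, "ay": 0, "az": 0, "fingers": 32},
    {"x": -36, "y": -30, "z": 0, "ax": 0, "ay": 0, "az": 0, "fingers": 32},
    {"x": -36, "y": -30, "z": 0, "ax": 0, "ay": 0, "az": 0, "fingers": 32},
    {"x": -36, "y": -30, "z": 0, "ax": 0, "ay": 0, "az": 0, "fingers": 32},
    {"x": -36, "y": -30, "z": 0, "ax": 0, "ay": 0, "az": 0, "fingers": 32},
    {"x": -36, "y": -30, "z": 0, "ax": 0, "ay": 0, "az": 0, "fingers": 32},
    {"x": -36, "y": -30, "z": 0, "ax": 0, "ay": 0, "az": 0, "fingers": 32}
  ],
  "force": 40
}}

```text
t: 1.2
eef_pos: [0.3917, 0.344, 0.2316]
tool_rot: [0.0, 0.13, 0.991, 0.0]
contact_force: [0.9, 0.5, 0.6]
gripper_width: 0.378
grasp_force: 0.0
```

Request:
{"op": "jog_arm", "data": {
  "rows": [
    {"x": -24, "y": -20, "z": 10, "ax": 0, "ay": 0, "az": -1.1, "fingers": 32},
    {"x": -24, "y": -20, "z": 10, "ax": 0, "ay": 0, "az": -1.1, "fingers": 32},
    {"x": -24, "y": -20, "z": 15, "ax": 0, "ay": 0, "az": -1.1, "fingers": 32},
    {"x": -20, "y": -18, "z": 15, "ax": 0, "ay": 0, "az": -1, "fingers": 32},
    {"x": 0, "y": 0, "z": 15, "ax": 0, "ay": 0, "az": 0, "fingers": 32},
    {"x": 0, "y": 0, "z": 6, "ax": 0, "ay": 0, "az": 0, "fingers": 32},
    {"x": 0, "y": 0, "z": 0, "ax": 0, "ay": 0, "az": 0, "fingers": 32},
    {"x": 0, "y": 0, "z": 0, "ax": 0, "ay": 0, "az": 0, "fingers": 32}
  ]
}}

```text
t: 2.0
eef_pos: [0.462, 0.2495, 0.1608]
tool_rot: [0.0, 0.093, 0.996, 0.0]
contact_force: [0.1, 0.1, 0.0]
gripper_width: 0.374
grasp_force: 0.0
```

```bash
python3 -c "
from h import *
goto([.4625,.2415,.054],79.3)
s=shot('scene');t=shot('top')
a=crop(s,310,130,90,120,5);b=crop(t,140,160,75,60,5)
im=np.zeros((600,450+375,3),np.uint8);im[:600,:450]=a;im[:300,450:]=b
cv2.imwrite('pics/c1.png',im[:,:800])"
```

```text
t 2.0 tcp [462.  249.5 160.8] shift [ -1.9  -7.8 106.8] turn [0.04 0.01 0.08] q7 0.85
F [0.1 0.1 0. ] T [-0.003  0.003 -0.033] w 31.9 gf 0.0
```

View pics/c1.png

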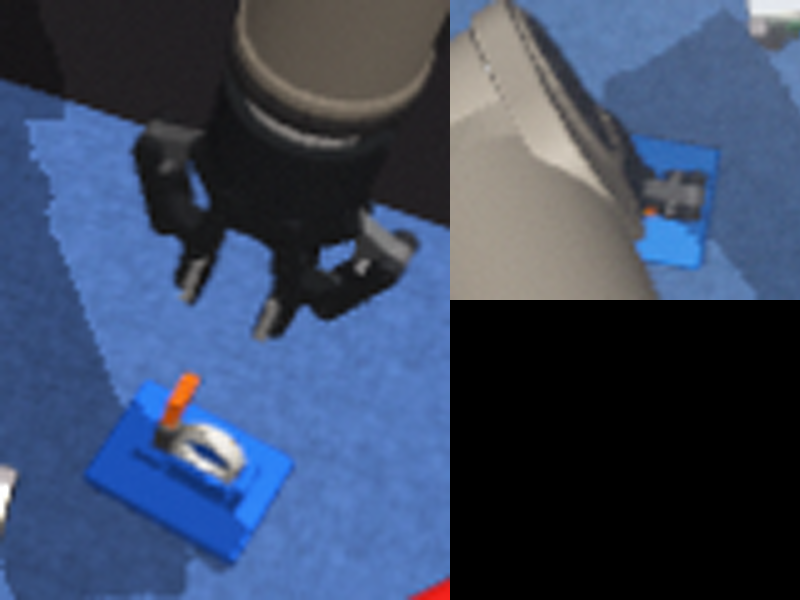

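The scene crop shows the finger tips at about (348,190) and (363,197) px, above the key, whose top is at about (347,207). I'll check their midpoint against the TCP's projection.

```bash
python3 -c "
from h import *
s=shot('scene')
print(proj(s,[[.462,.2495,.1608],[.462,.2495,.165]]), tri)
Y=np.array([np.cos(np.radians(79.3)),np.sin(np.radians(79.3)),0]);P=np.array([.462,.2495,.163]);X=np.array([-Y[1],Y[0],0])
for d in(-.016,-.026,.016,.026): print(d,proj(s,[P+Y*d,P+Y*d-X*.011,P+Y*d+X*.011]).round(1).tolist())"
```

```text
[[355.23974348 191.83465869]
 [355.60058953 190.91667437]] <function tri at 0x7fbd1d898ae0>
-0.016 [[349.6, 188.3], [347.6, 191.4], [351.6, 185.2]]
-0.026 [[346.0, 186.3], [343.9, 189.5], [348.0, 183.3]]
0.016 [[361.3, 194.5], [359.3, 197.7], [363.3, 191.3]]
0.026 [[365.0, 196.4], [363.0, 199.6], [367.0, 193.3]]
```

Request:
{"op": "jog_arm", "data": {
  "rows": [
    {"x": -2, "y": -8, "z": 0, "ax": 0, "ay": 0, "az": 0, "fingers": 32},
    {"x": 0, "y": 0, "z": 17, "ax": 0, "ay": 0, "az": 0, "fingers": 32},
    {"x": 0, "y": 0, "z": 20, "ax": 0, "ay": 0, "az": 0, "fingers": 32},
    {"x": 0, "y": 0, "z": 20, "ax": 0, "ay": 0, "az": 0, "fingers": 32},
    {"x": 0, "y": 0, "z": 20, "ax": 0, "ay": 0, "az": 0, "fingers": 32},
    {"x": 0, "y": 0, "z": 15, "ax": 0, "ay": 0, "az": 0, "fingers": 32},
    {"x": 0, "y": 0, "z": 10, "ax": 0, "ay": 0, "az": 0, "fingers": 32},
    {"x": 0, "y": 0, "z": 3, "ax": 0, "ay": 0, "az": 0, "fingers": 32}
  ]
}}

```text
t: 2.95
eef_pos: [0.4623, 0.2397, 0.0546]
tool_rot: [-0.0, 0.093, 0.996, -0.0]
contact_force: [-0.1, -0.1, -0.4]
gripper_width: 0.377
grasp_force: 0.0
```

```bash
python3 -c "
from h import *
goto([.4625,.2415,.054],79.3)
s=shot('scene')
a=crop(s,315,165,70,70,8)
cv2.imwrite('pics/c2.png',a)"
```

```text
t 2.95 tcp [462.3 239.7  54.6] shift [0.2 1.9 0.6] turn [-0.06 -0.05 -0.01] q7 0.9
F [-0.1 -0.1 -0.4] T [ 0.018  0.024 -0.022] w 32.2 gf 0.0
```

View pics/c2.png

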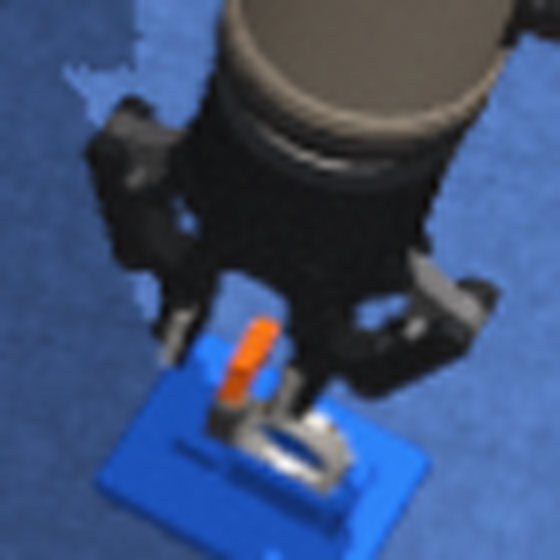

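The crop shows the pads at about (337,207) and (352,214) px either side of the orange key at about (346,209). The key is within reach of both, so I'll nudge +2 mm in y and close.

Request:
{"op": "jog_arm", "data": {
  "rows": [
    {"x": 0, "y": 2, "z": 0, "ax": 0, "ay": 0, "az": 0, "fingers": 32},
    {"x": 0, "y": 0, "z": 0, "ax": 0, "ay": 0, "az": 0, "fingers": 20},
    {"x": 0, "y": 0, "z": 0, "ax": 0, "ay": 0, "az": 0, "fingers": 14},
    {"x": 0, "y": 0, "z": 0, "ax": 0, "ay": 0, "az": 0, "fingers": 11},
    {"x": 0, "y": 0, "z": 0, "ax": 0, "ay": 0, "az": 0, "fingers": 9},
    {"x": 0, "y": 0, "z": 0, "ax": 0, "ay": 0, "az": 0, "fingers": 5},
    {"x": 0, "y": 0, "z": 0, "ax": 0, "ay": 0, "az": 0, "fingers": 0},
    {"x": 0, "y": 0, "z": 0, "ax": 0, "ay": 0, "az": 0, "fingers": 0}
  ],
  "force": 30
}}

```text
t: 3.8
eef_pos: [0.4632, 0.2424, 0.0556]
tool_rot: [0.0, 0.093, 0.996, 0.0]
contact_force: [-0.8, 0.3, 4.7]
gripper_width: 0.084
grasp_force: 33.5
```

```bash
python3 -c "
from h import *
goto([.4625,.2415,.054],79.3)"
```

```text
t 3.8 tcp [463.2 242.4  55.6] shift [ 0.5 -1.   1.6] turn [0.03 0.02 0.  ] q7 0.9
F [-0.8  0.3  4.7] T [ 0.122  0.193 -0.026] w 7.2 gf 33.5
```

Request:
{"op": "jog_arm", "data": {
  "rows": [
    {"x": 0, "y": 0, "z": -2, "ax": 0, "ay": 0, "az": 0, "fingers": 0},
    {"x": 0, "y": 0, "z": -4, "ax": 0, "ay": 0, "az": 0, "fingers": 0},
    {"x": 0, "y": 0, "z": -6, "ax": 0, "ay": 0, "az": 0, "fingers": 0},
    {"x": 0, "y": 0, "z": -8, "ax": 0, "ay": 0, "az": 0, "fingers": 0},
    {"x": 0, "y": 0, "z": -10, "ax": 0, "ay": 0, "az": 0, "fingers": 0},
    {"x": 0, "y": 0, "z": -12, "ax": 0, "ay": 0, "az": 0, "fingers": 0},
    {"x": 0, "y": 0, "z": -10, "ax": 0, "ay": 0, "az": 0, "fingers": 0},
    {"x": 0, "y": 0, "z": -4, "ax": 0, "ay": 0, "az": 0, "fingers": 0}
  ],
  "force": 40
}}

```text
t: 4.6
eef_pos: [0.4637, 0.2426, 0.1129]
tool_rot: [0.001, 0.093, 0.996, 0.001]
contact_force: [-0.2, 0.2, -2.2]
gripper_width: 0.085
grasp_force: 40.2
```

```bash
python3 -c "
from h import *
goto([.4767,.0276,.110],94.4)"
```

```text
t 4.6 tcp [463.7 242.6 112.9] shift [ -52.7 -208.9    2.7] turn [  0.09   0.1  -15.1 ] q7 0.88
F [-0.2  0.2 -2.2] T [-0.011  0.005 -0.025] w 7.3 gf 40.2
```

Request:
{"op": "jog_arm", "data": {
  "rows": [
    {"x": -5, "y": -20, "z": 0, "ax": 0, "ay": 0, "az": 0, "fingers": 0},
    {"x": -9, "y": -38, "z": 0, "ax": 0, "ay": 0, "az": 0, "fingers": 0},
    {"x": -11, "y": -42, "z": 0, "ax": 0, "ay": 0, "az": 0, "fingers": 0},
    {"x": -11, "y": -42, "z": 0, "ax": 0, "ay": 0, "az": 0, "fingers": 0},
    {"x": -9, "y": -38, "z": 0, "ax": 0, "ay": 0, "az": 0, "fingers": 0},
    {"x": -7, "y": -24, "z": 0, "ax": 0, "ay": 0, "az": 0, "fingers": 0},
    {"x": 0, "y": -5, "z": 0, "ax": 0, "ay": 0, "az": -7.5, "fingers": 0},
    {"x": 0, "y": 0, "z": 0, "ax": 0, "ay": 0, "az": -7.6, "fingers": 0}
  ]
}}

```text
t: 5.4
eef_pos: [0.4751, 0.0253, 0.1115]
tool_rot: [-0.0, -0.039, 0.999, -0.0]
contact_force: [-0.4, 0.6, -2.5]
gripper_width: 0.081
grasp_force: 40.2
```

Request:
{"op": "jog_arm", "data": {
  "rows": [
    {"x": 0, "y": 0, "z": 0, "ax": 0, "ay": 0, "az": 0, "fingers": 0},
    {"x": 0, "y": 0, "z": 0, "ax": 0, "ay": 0, "az": 0, "fingers": 0},
    {"x": 0, "y": 0, "z": 0, "ax": 0, "ay": 0, "az": 0, "fingers": 0},
    {"x": 0, "y": 0, "z": 0, "ax": 0, "ay": 0, "az": 0, "fingers": 0},
    {"x": 0, "y": 0, "z": 0, "ax": 0, "ay": 0, "az": 0, "fingers": 0},
    {"x": 0, "y": 0, "z": 0, "ax": 0, "ay": 0, "az": 0, "fingers": 0},
    {"x": 0, "y": 0, "z": 0, "ax": 0, "ay": 0, "az": 0, "fingers": 0},
    {"x": 0, "y": 0, "z": 0, "ax": 0, "ay": 0, "az": 0, "fingers": 0}
  ]
}}

```text
t: 6.2
eef_pos: [0.4753, 0.0272, 0.1113]
tool_rot: [-0.0, -0.038, 0.999, -0.0]
contact_force: [-0.2, -0.5, -2.1]
gripper_width: 0.085
grasp_force: 40.2
```

```bash
python3 -c "
from h import *
goto([.4767,.0276,.1046],94.4)
s=shot('scene');t=shot('top')
a=crop(s,235,150,90,90,6);b=crop(t,215,145,50,60,5)
im=np.zeros((540,790,3),np.uint8);im[:,:540]=a;im[:300,540:]=b
cv2.imwrite('pics/c3.png',im)"
```

```text
t 6.2 tcp [475.3  27.2 111.3] shift [-1.4  0.3  6.7] turn [-0.   -0.   -0.01] q7 1.55
F [-0.2 -0.5 -2.1] T [-0.006  0.023  0.089] w 7.2 gf 40.2
```

View pics/c3.png

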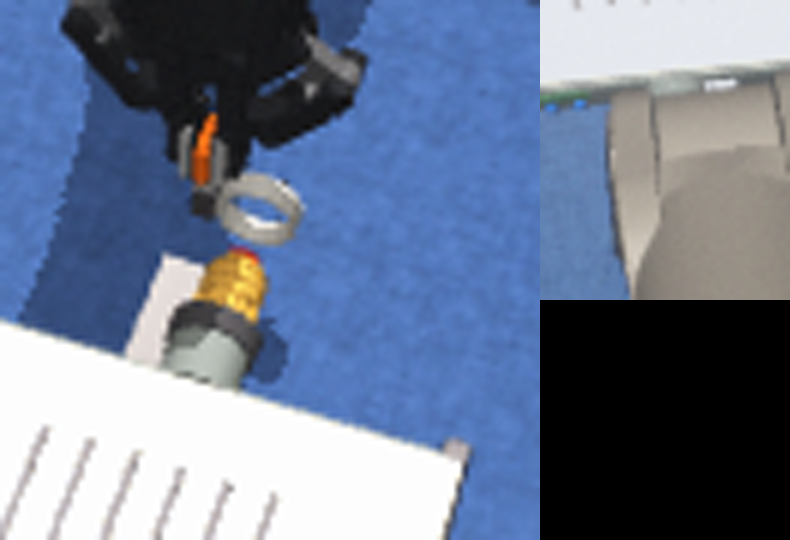

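The scene crop shows the clamp held upright. The ring is centred at about (278,185) px and the stub's red tip is at about (276,192). I'll compare these with the projections.

```bash
python3 -c "
from h import *
s=shot('scene')
u=np.array([np.cos(np.radians(4.4)),np.sin(np.radians(4.4)),0]);y=np.array([-u[1],u[0],0])
tcp=np.array(bot.get_obs()['eef_pos']);b=tcp+24.5e-3*y+[0,0,-.0246]
O=np.array([.5346,.0566,.08])
hsv=cv2.cvtColor(s['pixels'],cv2.COLOR_RGB2HSV);p=s['pixels'].astype(int)
m=((abs(p[...,0]-p[...,2])<45)&(p.sum(2)>330)).astype(np.uint8);r=np.zeros_like(m);r[177:192,268:288]=m[177:192,268:288]
k=max(cv2.findContours(r,0,cv2.CHAIN_APPROX_NONE)[0],key=cv2.contourArea);print('ring meas',cv2.fitEllipse(k))
a=np.linspace(0,2*np.pi,40);C=np.concatenate([[b+.019*(np.cos(q)*y+np.sin(q)*np.array([0,0,1]))+e*u for q in a] for e in(-.006,.006)])
print('ring pred',cv2.fitEllipse(proj(s,C).astype(np.float32)),proj(s,C).min(0),proj(s,C).max(0),'meas',k[:,0].min(0),k[:,0].max(0))
# brass silhouette
m=cv2.inRange(hsv,(14,90,80),(32,255,255));M=np.argwhere(m[190:206,264:284])[:,::-1]+[264,190]
print('brass meas',M.mean(0),M.min(0),M.max(0))
# collar dark
D=((p.max(2)<95)).astype(np.uint8);M=np.argwhere(D[196:212,260:282])[:,::-1]+[260,196];print('collar',M.mean(0),M.min(0),M.max(0))
P=np.array([O+x*u+rr*(np.cos(q)*y+np.sin(q)*np.array([0,0,1])) for q in a for x,rr in((-34,.010),(-26,.015),(0,.015)) for x in[x/1e3]])
print('brass pred',proj(s,P).min(0),proj(s,P).max(0))
P=np.array([O+x*u+.0205*(np.cos(q)*y+np.sin(q)*np.array([0,0,1])) for q in a for x in(0,.012)]);print('collar pred',proj(s,P).mean(0),proj(s,P).min(0),proj(s,P).max(0))
"
```

```text
ring meas ((277.3394775390625, 184.06353759765625), (11.06980037689209, 15.157966613769531), 126.44488525390625)
ring pred ((277.4595031738281, 185.00978088378906), (11.765571594238281, 13.744054794311523), 109.93431091308594) [270.0060302  178.93736059] [284.77146549 191.07213477] meas [271 177] [284 191]
brass meas [273.5        197.12790698] [267 192] [278 203]
collar [270.86666667 204.13333333] [263 200] [278 211]
brass pred [264.98793189 192.29502221] [278.77024285 208.14694194]
collar pred [269.86694098 206.78007796] [261.56334527 200.31772742] [277.80123936 213.03894423]
```

Request:
{"op": "jog_arm", "data": {
  "rows": [
    {"x": 0, "y": 1, "z": 3.5, "ax": 0, "ay": 0, "az": 0, "fingers": 0},
    {"x": 0, "y": 0, "z": 3, "ax": 0, "ay": 0, "az": 0, "fingers": 0},
    {"x": -4, "y": 0, "z": 0, "ax": 0, "ay": 0, "az": 0, "fingers": 0},
    {"x": -5, "y": 0, "z": 0, "ax": 0, "ay": 0, "az": 0, "fingers": 0},
    {"x": -5, "y": 0, "z": 0, "ax": 0, "ay": 0, "az": 0, "fingers": 0},
    {"x": -5, "y": 0, "z": 0, "ax": 0, "ay": 0, "az": 0, "fingers": 0},
    {"x": -3, "y": 0, "z": 0, "ax": 0, "ay": 0, "az": 0, "fingers": 0},
    {"x": -2, "y": 0, "z": 0, "ax": 0, "ay": 0, "az": 0, "fingers": 0}
  ]
}}

```text
t: 7.15
eef_pos: [0.4996, 0.03, 0.1048]
tool_rot: [0.0, -0.038, 0.999, 0.0]
contact_force: [-0.2, 0.5, -2.2]
gripper_width: 0.089
grasp_force: 40.2
```

```bash
python3 -c "
from h import *
goto([.5306,.0317,.1046],94.4)
s=shot('scene');cv2.imwrite('pics/c4.png',crop(s,245,160,60,60,9))"
```

```text
t 7.15 tcp [499.6  30.  104.8] shift [-31.   -0.7   0.2] turn [ 0.    0.01 -0.  ] q7 1.56
F [-0.2  0.5 -2.2] T [-0.054 -0.096 -0.031] w 7.6 gf 40.2
```

View pics/c4.png

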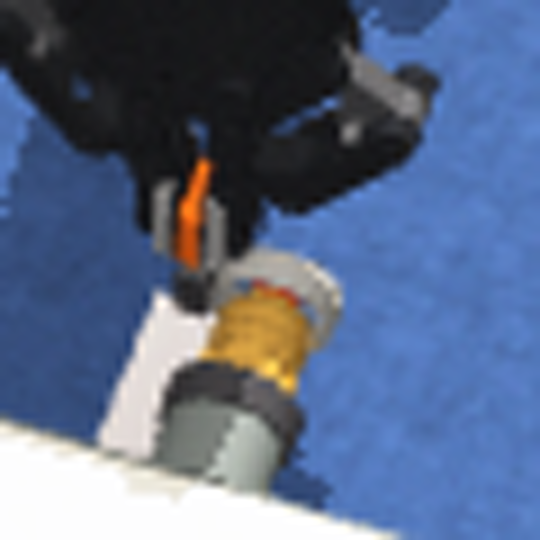

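The crop shows the ring over the nose with the red plug inside it at about (275,193) px. The ring looks 1–2 mm towards +y, so I'll trim y and go on slowly while watching the force.

Request:
{"op": "jog_arm", "data": {
  "rows": [
    {"x": -1, "y": -1, "z": 0, "ax": 0, "ay": 0, "az": 0, "fingers": 0},
    {"x": -2, "y": 0, "z": 0, "ax": 0, "ay": 0, "az": 0, "fingers": 0},
    {"x": -2, "y": 0, "z": 0, "ax": 0, "ay": 0, "az": 0, "fingers": 0},
    {"x": -2, "y": 0, "z": 0, "ax": 0, "ay": 0, "az": 0, "fingers": 0},
    {"x": -1, "y": 0, "z": 0, "ax": 0, "ay": 0, "az": 0, "fingers": 0},
    {"x": -1, "y": 0, "z": 0, "ax": 0, "ay": 0, "az": 0, "fingers": 0},
    {"x": -1, "y": 0, "z": 0, "ax": 0, "ay": 0, "az": 0, "fingers": 0},
    {"x": 0, "y": 0, "z": 0, "ax": 0, "ay": 0, "az": 0, "fingers": 0}
  ]
}}

```text
t: 8.0
eef_pos: [0.5093, 0.0298, 0.1048]
tool_rot: [0.0, -0.038, 0.999, 0.0]
contact_force: [-0.5, -0.9, -1.8]
gripper_width: 0.083
grasp_force: 40.2
```

Request:
{"op": "jog_arm", "data": {
  "rows": [
    {"x": -1.5, "y": 0, "z": 0, "ax": 0, "ay": 0, "az": 0, "fingers": 0},
    {"x": -1.5, "y": 0, "z": 0, "ax": 0, "ay": 0, "az": 0, "fingers": 0},
    {"x": -1.5, "y": 0, "z": 0, "ax": 0, "ay": 0, "az": 0, "fingers": 0},
    {"x": -1.5, "y": 0, "z": 0, "ax": 0, "ay": 0, "az": 0, "fingers": 0},
    {"x": -1.5, "y": 0, "z": 0, "ax": 0, "ay": 0, "az": 0, "fingers": 0},
    {"x": -1.5, "y": 0, "z": 0, "ax": 0, "ay": 0, "az": 0, "fingers": 0},
    {"x": -1, "y": 0, "z": 0, "ax": 0, "ay": 0, "az": 0, "fingers": 0},
    {"x": 0, "y": 0, "z": 0, "ax": 0, "ay": 0, "az": 0, "fingers": 0}
  ]
}}

```text
t: 8.8
eef_pos: [0.5193, 0.0305, 0.1048]
tool_rot: [0.0, -0.038, 0.999, -0.0]
contact_force: [-0.8, -0.1, -2.0]
gripper_width: 0.083
grasp_force: 40.2
```

```bash
python3 -c "
from h import *
goto([.5305,.0317,.1046],94.4)"
```

```text
t 8.8 tcp [519.3  30.5 104.8] shift [-11.2   0.3   0.2] turn [-0.  0. -0.] q7 1.57
F [-0.8 -0.1 -2. ] T [ 0.003 -0.001  0.016] w 7.1 gf 40.2
```

Request:
{"op": "jog_arm", "data": {
  "rows": [
    {"x": -1.5, "y": 0, "z": 0, "ax": 0, "ay": 0, "az": 0, "fingers": 0},
    {"x": -1.5, "y": 0, "z": 0, "ax": 0, "ay": 0, "az": 0, "fingers": 0},
    {"x": -1.5, "y": 0, "z": 0, "ax": 0, "ay": 0, "az": 0, "fingers": 0},
    {"x": -1, "y": 0, "z": 0, "ax": 0, "ay": 0, "az": 0, "fingers": 0},
    {"x": -1, "y": 0, "z": 0, "ax": 0, "ay": 0, "az": 0, "fingers": 0},
    {"x": -0.5, "y": 0, "z": 0, "ax": 0, "ay": 0, "az": 0, "fingers": 0},
    {"x": 0, "y": 0, "z": 0, "ax": 0, "ay": 0, "az": 0, "fingers": 0},
    {"x": 0, "y": 0, "z": 0, "ax": 0, "ay": 0, "az": 0, "fingers": 0}
  ]
}}

```text
t: 9.6
eef_pos: [0.5261, 0.0311, 0.1048]
tool_rot: [-0.0, -0.038, 0.999, 0.0]
contact_force: [0.6, 0.5, -2.5]
gripper_width: 0.084
grasp_force: 40.2
```

Request:
{"op": "jog_arm", "data": {
  "rows": [
    {"x": -0.5, "y": 0, "z": 0, "ax": 0, "ay": 0, "az": 0, "fingers": 0},
    {"x": -0.5, "y": 0, "z": 0, "ax": 0, "ay": 0, "az": 0, "fingers": 0},
    {"x": -0.5, "y": 0, "z": 0, "ax": 0, "ay": 0, "az": 0, "fingers": 0},
    {"x": -0.5, "y": 0, "z": 0, "ax": 0, "ay": 0, "az": 0, "fingers": 0},
    {"x": 0, "y": 0, "z": 0, "ax": 0, "ay": 0, "az": 0, "fingers": 0},
    {"x": 0, "y": 0, "z": 0, "ax": 0, "ay": 0, "az": 0, "fingers": 0},
    {"x": 0, "y": 0, "z": 0, "ax": 0, "ay": 0, "az": 0, "fingers": 0},
    {"x": 0, "y": 0, "z": 0, "ax": 0, "ay": 0, "az": 0, "fingers": 0}
  ]
}}

```text
t: 10.4
eef_pos: [0.5281, 0.0312, 0.1048]
tool_rot: [-0.0, -0.038, 0.999, 0.0]
contact_force: [0.1, -0.6, -1.7]
gripper_width: 0.085
grasp_force: 40.2
```

Request:
{"op": "jog_arm", "data": {
  "rows": [
    {"x": -0.5, "y": 0, "z": 0, "ax": 0, "ay": 0, "az": 0, "fingers": 0},
    {"x": -0.5, "y": 0, "z": 0, "ax": 0, "ay": 0, "az": 0, "fingers": 0},
    {"x": -0.5, "y": 0, "z": 0, "ax": 0, "ay": 0, "az": 0, "fingers": 0},
    {"x": -0.5, "y": 0, "z": 0, "ax": 0, "ay": 0, "az": 0, "fingers": 0},
    {"x": 0, "y": 0, "z": 0, "ax": 0, "ay": 0, "az": 0, "fingers": 0},
    {"x": 0, "y": 0, "z": 0, "ax": 0, "ay": 0, "az": 0, "fingers": 0},
    {"x": 0, "y": 0, "z": 0, "ax": 0, "ay": 0, "az": 0, "fingers": 0},
    {"x": 0, "y": 0, "z": 0, "ax": 0, "ay": 0, "az": 0, "fingers": 0}
  ]
}}

```text
t: 11.2
eef_pos: [0.5296, 0.0313, 0.1046]
tool_rot: [-0.001, -0.038, 0.999, -0.0]
contact_force: [-4.1, -0.8, -0.2]
gripper_width: 0.089
grasp_force: 40.4
```

Request:
{"op": "jog_arm", "data": {
  "rows": [
    {"x": -0.5, "y": 0, "z": 0, "ax": 0, "ay": 0, "az": 0, "fingers": 0},
    {"x": -0.5, "y": 0, "z": 0, "ax": 0, "ay": 0, "az": 0, "fingers": 0},
    {"x": 0, "y": 0, "z": 0, "ax": 0, "ay": 0, "az": 0, "fingers": 0},
    {"x": 0, "y": 0, "z": 0, "ax": 0, "ay": 0, "az": 0, "fingers": 0},
    {"x": 0, "y": 0, "z": 0, "ax": 0, "ay": 0, "az": 0, "fingers": 0},
    {"x": 0, "y": 0, "z": 0, "ax": 0, "ay": 0, "az": 0, "fingers": 0},
    {"x": 0, "y": 0, "z": 0, "ax": 0, "ay": 0, "az": 0, "fingers": 0},
    {"x": 0, "y": 0, "z": 0, "ax": 0, "ay": 0, "az": 0, "fingers": 0}
  ]
}}

```text
t: 12.0
eef_pos: [0.5301, 0.031, 0.1044]
tool_rot: [-0.001, -0.038, 0.999, -0.0]
contact_force: [-5.3, -0.8, -0.6]
gripper_width: 0.081
grasp_force: 40.5
```

Request:
{"op": "jog_arm", "data": {
  "rows": [
    {"x": 0.4, "y": 0, "z": 0.5, "ax": 0, "ay": 0, "az": 0, "fingers": 0},
    {"x": 0, "y": 0, "z": 0.5, "ax": 0, "ay": 0, "az": 0, "fingers": 0},
    {"x": 0, "y": 0, "z": 0.5, "ax": 0, "ay": 0, "az": 0, "fingers": 0},
    {"x": 0, "y": 0, "z": 0.3, "ax": 0, "ay": 0, "az": 0, "fingers": 0},
    {"x": 0, "y": 0, "z": 0.2, "ax": 0, "ay": 0, "az": 0, "fingers": 0},
    {"x": 0, "y": 0, "z": 0, "ax": 0, "ay": 0, "az": 0, "fingers": 0},
    {"x": 0, "y": 0, "z": 0, "ax": 0, "ay": 0, "az": 0, "fingers": 0},
    {"x": 0, "y": 0, "z": 0, "ax": 0, "ay": 0, "az": 0, "fingers": 0}
  ]
}}

```text
t: 12.8
eef_pos: [0.5301, 0.0308, 0.103]
tool_rot: [-0.001, -0.038, 0.999, -0.0]
contact_force: [-6.2, -1.8, 4.8]
gripper_width: 0.085
grasp_force: 41.2
```

```bash
python3 -c "
from h import *
goto([.5305,.0317,.1046],94.4)"
```

```text
t 12.8 tcp [530.1  30.8 103. ] shift [-0.4  0.9 -1.6] turn [-0.03 -0.07 -0.02] q7 1.57
F [-6.2 -1.8  4.8] T [-0.328  1.456  0.119] w 7.2 gf 41.2
```

Request:
{"op": "jog_arm", "data": {
  "rows": [
    {"x": 0.3, "y": 0, "z": -0.5, "ax": 0, "ay": 0, "az": 0, "fingers": 0},
    {"x": 0, "y": 0, "z": 0, "ax": 0, "ay": 0, "az": 0, "fingers": 10},
    {"x": 0, "y": 0, "z": 0, "ax": 0, "ay": 0, "az": 0, "fingers": 16},
    {"x": 0, "y": 0, "z": 0, "ax": 0, "ay": 0, "az": 0, "fingers": 18},
    {"x": 0, "y": 0, "z": 0, "ax": 0, "ay": 0, "az": 0, "fingers": 18},
    {"x": 0, "y": 0, "z": 0, "ax": 0, "ay": 0, "az": 0, "fingers": 18},
    {"x": 0, "y": 0, "z": 0, "ax": 0, "ay": 0, "az": 0, "fingers": 18},
    {"x": 0, "y": 0, "z": 0, "ax": 0, "ay": 0, "az": 0, "fingers": 18}
  ]
}}

```text
t: 13.6
eef_pos: [0.5305, 0.0314, 0.1033]
tool_rot: [0.0, -0.038, 0.999, 0.0]
contact_force: [-0.8, 0.5, 0.3]
gripper_width: 0.212
grasp_force: 0.0
```

```bash
python3 -c "
from h import *
goto([.5305,.0317,.1046],94.4)
s=shot('scene');cv2.imwrite('pics/c5.png',crop(s,240,160,60,60,10))"
```

```text
t 13.6 tcp [530.5  31.4 103.3] shift [-0.   0.3 -1.3] turn [0.   0.01 0.  ] q7 1.57
F [-0.8  0.5  0.3] T [0.01  0.051 0.011] w 18.1 gf 0.0
```

View pics/c5.png

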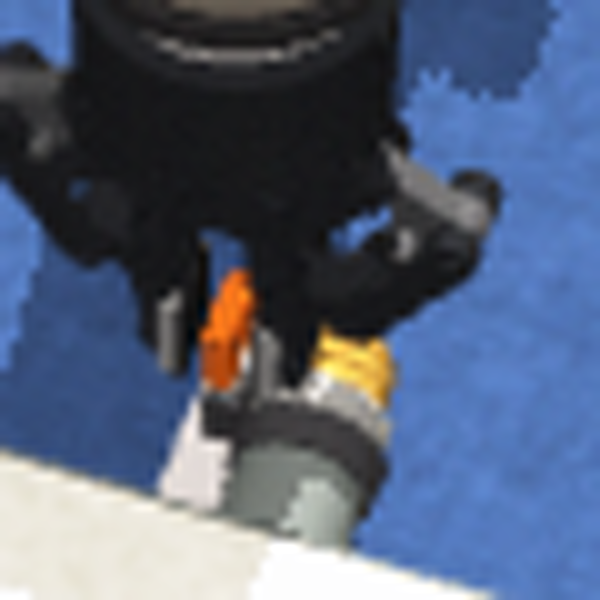

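The crop shows the band flush against the dark collar at about (270,201) px, the housing over the rest, and the key upright between the pads. Next I'll regrip and start turning.

Request:
{"op": "jog_arm", "data": {
  "rows": [
    {"x": 0, "y": 0, "z": 0, "ax": 0, "ay": 0, "az": 0, "fingers": 12},
    {"x": 0, "y": 0, "z": 0, "ax": 0, "ay": 0, "az": 0, "fingers": 9},
    {"x": 0, "y": 0, "z": 0, "ax": 0, "ay": 0, "az": 0, "fingers": 5},
    {"x": 0, "y": 0, "z": 0, "ax": 0, "ay": 0, "az": 0, "fingers": 0},
    {"x": 0, "y": 0, "z": 0, "ax": 0, "ay": 0, "az": 0, "fingers": 0},
    {"x": 0, "y": 0, "z": 0, "ax": 0, "ay": 0, "az": 0, "fingers": 0},
    {"x": 0, "y": 0, "z": 0, "ax": 0, "ay": 0, "az": 0, "fingers": 0},
    {"x": 0, "y": 0, "z": 0, "ax": 0, "ay": 0, "az": 0, "fingers": 0}
  ],
  "force": 40
}}

```text
t: 14.45
eef_pos: [0.5305, 0.0312, 0.1033]
tool_rot: [0.0, -0.038, 0.999, -0.0]
contact_force: [1.8, -1.2, 0.5]
gripper_width: 0.082
grasp_force: 41.7
```

```bash
cat > feel.py <<'E'
from h import *
import sys
n=int(sys.argv[1]) if len(sys.argv)>1 else 5
A=[]
for i in range(n):
    o,R=state();A.append([*R.inv().apply(o["contact_force"]),R.inv().apply(o["torque"])[2],o["joint_torque"][6],*(np.array(o["eef_pos"])*1e3),90-np.degrees(np.arctan2(*R.apply([0,1,0])[:2]))])
    if i<n-1: bot.read_camera("top")
A=np.array(A);m=A.mean(0)
print("t %.2f Ftool %s Tz %.3f+-%.3f J7 %.3f+-%.3f tcp %s ydir %.2f q7 %.2f w %.1f"%(o["t"],m[:3].round(1),m[3],A[:,3].std()/n**.5,m[4],A[:,4].std()/n**.5,m[5:8].round(2),m[8],o["q"][6],o["gripper_width"]*85.4))
E
python3 feel.py 5
```

```text
t 14.65 Ftool [-0.2 -1.8 -0.6] Tz 0.014+-0.007 J7 0.024+-0.000 tcp [530.52  31.21 103.33] ydir 94.39 q7 1.57 w 7.4
```

Request:
{"op": "jog_arm", "data": {
  "rows": [
    {"x": 0, "y": 0, "z": 0, "ax": 0, "ay": 0, "az": 2, "fingers": 0},
    {"x": 0, "y": 0, "z": 0, "ax": 0, "ay": 0, "az": 2, "fingers": 0},
    {"x": 0, "y": 0, "z": 0, "ax": 0, "ay": 0, "az": 2, "fingers": 0},
    {"x": 0, "y": 0, "z": 0, "ax": 0, "ay": 0, "az": 2, "fingers": 0},
    {"x": 0, "y": 0, "z": 0, "ax": 0, "ay": 0, "az": 2, "fingers": 0},
    {"x": 0, "y": 0, "z": 0, "ax": 0, "ay": 0, "az": 0, "fingers": 0},
    {"x": 0, "y": 0, "z": 0, "ax": 0, "ay": 0, "az": 0, "fingers": 0},
    {"x": 0, "y": 0, "z": 0, "ax": 0, "ay": 0, "az": 0, "fingers": 0}
  ]
}}

```text
t: 15.45
eef_pos: [0.5299, 0.0312, 0.1031]
tool_rot: [-0.001, 0.049, 0.999, -0.0]
contact_force: [-4.2, -2.6, 1.5]
gripper_width: 0.08
grasp_force: 41.8
```

```bash
python3 feel.py 5
```

```text
t 15.65 Ftool [ 3.7 -3.2 -1.7] Tz -0.105+-0.012 J7 -0.081+-0.000 tcp [529.94  31.24 103.06] ydir 84.41 q7 1.42 w 7.0
```

Request:
{"op": "jog_arm", "data": {
  "rows": [
    {"x": 0.6, "y": -0.6, "z": -0.3, "ax": 0, "ay": 0, "az": 2, "fingers": 0},
    {"x": 0, "y": 0, "z": 0, "ax": 0, "ay": 0, "az": 2, "fingers": 0},
    {"x": 0, "y": 0, "z": 0, "ax": 0, "ay": 0, "az": 2, "fingers": 0},
    {"x": 0, "y": 0, "z": 0, "ax": 0, "ay": 0, "az": 2, "fingers": 0},
    {"x": 0, "y": 0, "z": 0, "ax": 0, "ay": 0, "az": 2, "fingers": 0},
    {"x": 0, "y": 0, "z": 0, "ax": 0, "ay": 0, "az": 0, "fingers": 0},
    {"x": 0, "y": 0, "z": 0, "ax": 0, "ay": 0, "az": 0, "fingers": 0},
    {"x": 0, "y": 0, "z": 0, "ax": 0, "ay": 0, "az": 0, "fingers": 0}
  ]
}}

```text
t: 16.45
eef_pos: [0.5297, 0.031, 0.1035]
tool_rot: [-0.0, 0.136, 0.991, 0.0]
contact_force: [-2.9, -1.1, -3.3]
gripper_width: 0.086
grasp_force: 41.1
```

```bash
python3 feel.py 4
```

```text
t 16.60 Ftool [ 2.7 -1.6  3.7] Tz -0.049+-0.017 J7 -0.069+-0.000 tcp [529.69  30.98 103.49] ydir 74.41 q7 1.27 w 6.8
```

Request:
{"op": "jog_arm", "data": {
  "rows": [
    {"x": 0.4, "y": -0.3, "z": 0.2, "ax": 0, "ay": 0, "az": 2, "fingers": 0},
    {"x": 0, "y": 0, "z": 0, "ax": 0, "ay": 0, "az": 2, "fingers": 0},
    {"x": 0, "y": 0, "z": 0, "ax": 0, "ay": 0, "az": 2, "fingers": 0},
    {"x": 0, "y": 0, "z": 0, "ax": 0, "ay": 0, "az": 2, "fingers": 0},
    {"x": 0, "y": 0, "z": 0, "ax": 0, "ay": 0, "az": 2, "fingers": 0},
    {"x": 0, "y": 0, "z": 0, "ax": 0, "ay": 0, "az": 0, "fingers": 0},
    {"x": 0, "y": 0, "z": 0, "ax": 0, "ay": 0, "az": 0, "fingers": 0},
    {"x": 0, "y": 0, "z": 0, "ax": 0, "ay": 0, "az": 0, "fingers": 0}
  ]
}}

```text
t: 17.4
eef_pos: [0.5295, 0.0306, 0.1035]
tool_rot: [0.0, 0.222, 0.975, 0.0]
contact_force: [-2.1, -0.4, -2.1]
gripper_width: 0.081
grasp_force: 41.2
```

```bash
python3 feel.py 4
```

```text
t 17.55 Ftool [ 1.7 -1.4  2.5] Tz -0.046+-0.011 J7 -0.053+-0.001 tcp [529.51  30.62 103.46] ydir 64.40 q7 1.13 w 7.1
```

Request:
{"op": "jog_arm", "data": {
  "rows": [
    {"x": 0.3, "y": 0, "z": 0, "ax": 0, "ay": 0, "az": 2, "fingers": 0},
    {"x": 0, "y": 0, "z": 0, "ax": 0, "ay": 0, "az": 2, "fingers": 0},
    {"x": 0, "y": 0, "z": 0, "ax": 0, "ay": 0, "az": 2, "fingers": 0},
    {"x": 0, "y": 0, "z": 0, "ax": 0, "ay": 0, "az": 2, "fingers": 0},
    {"x": 0, "y": 0, "z": 0, "ax": 0, "ay": 0, "az": 2, "fingers": 0},
    {"x": 0, "y": 0, "z": 0, "ax": 0, "ay": 0, "az": 0, "fingers": 0},
    {"x": 0, "y": 0, "z": 0, "ax": 0, "ay": 0, "az": 0, "fingers": 0},
    {"x": 0, "y": 0, "z": 0, "ax": 0, "ay": 0, "az": 0, "fingers": 0}
  ]
}}

```text
t: 18.35
eef_pos: [0.5292, 0.0309, 0.1034]
tool_rot: [0.0, 0.306, 0.952, 0.0]
contact_force: [-2.7, -1.1, -3.1]
gripper_width: 0.08
grasp_force: 41.3
```

```bash
python3 feel.py 4
```

```text
t 18.50 Ftool [ 0.8 -2.5  2.4] Tz -0.080+-0.018 J7 -0.079+-0.001 tcp [529.17  30.89 103.41] ydir 54.41 q7 0.98 w 6.9
```

Request:
{"op": "jog_arm", "data": {
  "rows": [
    {"x": 0.1, "y": -0.4, "z": 0.1, "ax": 0, "ay": 0, "az": 1, "fingers": 0},
    {"x": 0, "y": 0, "z": 0, "ax": 0, "ay": 0, "az": 1, "fingers": 0},
    {"x": 0, "y": 0, "z": 0, "ax": 0, "ay": 0, "az": 1, "fingers": 0},
    {"x": 0, "y": 0, "z": 0, "ax": 0, "ay": 0, "az": 1, "fingers": 0},
    {"x": 0, "y": 0, "z": 0, "ax": 0, "ay": 0, "az": 1, "fingers": 0},
    {"x": 0, "y": 0, "z": 0, "ax": 0, "ay": 0, "az": 0, "fingers": 0},
    {"x": 0, "y": 0, "z": 0, "ax": 0, "ay": 0, "az": 0, "fingers": 0},
    {"x": 0, "y": 0, "z": 0, "ax": 0, "ay": 0, "az": 0, "fingers": 0}
  ]
}}

```text
t: 19.3
eef_pos: [0.5288, 0.0307, 0.1033]
tool_rot: [0.0, 0.347, 0.938, 0.0]
contact_force: [-2.2, 0.6, -3.1]
gripper_width: 0.086
grasp_force: 41.4
```

```bash
python3 feel.py 4
```

```text
t 19.45 Ftool [ 2.2 -1.5  2.2] Tz -0.120+-0.014 J7 -0.108+-0.001 tcp [528.83  30.66 103.32] ydir 49.41 q7 0.90 w 7.3
```

Request:
{"op": "jog_arm", "data": {
  "rows": [
    {"x": 0, "y": 0, "z": 0, "ax": 0, "ay": 0, "az": 1, "fingers": 0},
    {"x": 0, "y": 0, "z": 0, "ax": 0, "ay": 0, "az": 1, "fingers": 0},
    {"x": 0, "y": 0, "z": 0, "ax": 0, "ay": 0, "az": 1, "fingers": 0},
    {"x": 0, "y": 0, "z": 0, "ax": 0, "ay": 0, "az": 1, "fingers": 0},
    {"x": 0, "y": 0, "z": 0, "ax": 0, "ay": 0, "az": 1, "fingers": 0},
    {"x": 0, "y": 0, "z": 0, "ax": 0, "ay": 0, "az": 0, "fingers": 0},
    {"x": 0, "y": 0, "z": 0, "ax": 0, "ay": 0, "az": 0, "fingers": 0},
    {"x": 0, "y": 0, "z": 0, "ax": 0, "ay": 0, "az": 0, "fingers": 0}
  ]
}}

```text
t: 20.25
eef_pos: [0.5288, 0.0305, 0.1033]
tool_rot: [0.0, 0.387, 0.922, 0.0]
contact_force: [-3.8, 0.1, -1.8]
gripper_width: 0.083
grasp_force: 41.4
```

```bash
python3 feel.py 4
```

```text
t 20.40 Ftool [ 2.2 -2.1  1.6] Tz -0.094+-0.009 J7 -0.109+-0.001 tcp [528.81  30.53 103.31] ydir 44.40 q7 0.83 w 6.8
```

Request:
{"op": "jog_arm", "data": {
  "rows": [
    {"x": 0.3, "y": -0.3, "z": 0, "ax": 0, "ay": 0, "az": 1, "fingers": 0},
    {"x": 0, "y": 0, "z": 0, "ax": 0, "ay": 0, "az": 1, "fingers": 0},
    {"x": 0, "y": 0, "z": 0, "ax": 0, "ay": 0, "az": 1, "fingers": 0},
    {"x": 0, "y": 0, "z": 0, "ax": 0, "ay": 0, "az": 1, "fingers": 0},
    {"x": 0, "y": 0, "z": 0, "ax": 0, "ay": 0, "az": 1, "fingers": 0},
    {"x": 0, "y": 0, "z": 0, "ax": 0, "ay": 0, "az": 0, "fingers": 0},
    {"x": 0, "y": 0, "z": 0, "ax": 0, "ay": 0, "az": 0, "fingers": 0},
    {"x": 0, "y": 0, "z": 0, "ax": 0, "ay": 0, "az": 0, "fingers": 0}
  ]
}}

```text
t: 21.2
eef_pos: [0.5284, 0.0304, 0.1033]
tool_rot: [0.0, 0.427, 0.904, -0.0]
contact_force: [-2.4, -0.8, -1.2]
gripper_width: 0.085
grasp_force: 41.4
```

```bash
python3 feel.py 4
```

```text
t 21.35 Ftool [ 1.  -2.2  1. ] Tz -0.126+-0.008 J7 -0.111+-0.001 tcp [528.36  30.46 103.3 ] ydir 39.40 q7 0.76 w 7.3
```

Request:
{"op": "jog_arm", "data": {
  "rows": [
    {"x": 0, "y": 0, "z": 0, "ax": 0, "ay": 0, "az": 1, "fingers": 0},
    {"x": 0, "y": 0, "z": 0, "ax": 0, "ay": 0, "az": 1, "fingers": 0},
    {"x": 0, "y": 0, "z": 0, "ax": 0, "ay": 0, "az": 1, "fingers": 0},
    {"x": 0, "y": 0, "z": 0, "ax": 0, "ay": 0, "az": 1, "fingers": 0},
    {"x": 0, "y": 0, "z": 0, "ax": 0, "ay": 0, "az": 1, "fingers": 0},
    {"x": 0, "y": 0, "z": 0, "ax": 0, "ay": 0, "az": 0, "fingers": 0},
    {"x": 0, "y": 0, "z": 0, "ax": 0, "ay": 0, "az": 0, "fingers": 0},
    {"x": 0, "y": 0, "z": 0, "ax": 0, "ay": 0, "az": 0, "fingers": 0}
  ]
}}

```text
t: 22.15
eef_pos: [0.5284, 0.0304, 0.1033]
tool_rot: [0.0, 0.466, 0.885, -0.0]
contact_force: [-2.3, -2.3, -1.6]
gripper_width: 0.082
grasp_force: 41.4
```

```bash
python3 feel.py 4
```

```text
t 22.30 Ftool [-0.6 -3.   1.6] Tz -0.072+-0.020 J7 -0.111+-0.001 tcp [528.36  30.44 103.29] ydir 34.40 q7 0.69 w 6.9
```

Request:
{"op": "jog_arm", "data": {
  "rows": [
    {"x": 0, "y": -0.3, "z": 0, "ax": 0, "ay": 0, "az": 1, "fingers": 0},
    {"x": 0, "y": 0, "z": 0, "ax": 0, "ay": 0, "az": 1, "fingers": 0},
    {"x": 0, "y": 0, "z": 0, "ax": 0, "ay": 0, "az": 1, "fingers": 0},
    {"x": 0, "y": 0, "z": 0, "ax": 0, "ay": 0, "az": 1, "fingers": 0},
    {"x": 0, "y": 0, "z": 0, "ax": 0, "ay": 0, "az": 1, "fingers": 0},
    {"x": 0, "y": 0, "z": 0, "ax": 0, "ay": 0, "az": 0, "fingers": 0},
    {"x": 0, "y": 0, "z": 0, "ax": 0, "ay": 0, "az": 0, "fingers": 0},
    {"x": 0, "y": 0, "z": 0, "ax": 0, "ay": 0, "az": 0, "fingers": 0}
  ]
}}

```text
t: 23.1
eef_pos: [0.528, 0.0304, 0.1033]
tool_rot: [-0.0, 0.504, 0.863, -0.0]
contact_force: [-3.6, -2.2, -0.8]
gripper_width: 0.087
grasp_force: 41.4
```

```bash
python3 feel.py 4
```

```text
t 23.25 Ftool [ 0.1 -4.4  1.1] Tz -0.100+-0.016 J7 -0.126+-0.000 tcp [528.02  30.35 103.26] ydir 29.40 q7 0.61 w 6.6
```

Request:
{"op": "jog_arm", "data": {
  "rows": [
    {"x": 0, "y": 0, "z": 0, "ax": 0, "ay": 0, "az": 1, "fingers": 0},
    {"x": 0, "y": 0, "z": 0, "ax": 0, "ay": 0, "az": 1, "fingers": 0},
    {"x": 0, "y": 0, "z": 0, "ax": 0, "ay": 0, "az": 1, "fingers": 0},
    {"x": 0, "y": 0, "z": 0, "ax": 0, "ay": 0, "az": 1, "fingers": 0},
    {"x": 0, "y": 0, "z": 0, "ax": 0, "ay": 0, "az": 1, "fingers": 0},
    {"x": 0, "y": 0, "z": 0, "ax": 0, "ay": 0, "az": 0, "fingers": 0},
    {"x": 0, "y": 0, "z": 0, "ax": 0, "ay": 0, "az": 0, "fingers": 0},
    {"x": 0, "y": 0, "z": 0, "ax": 0, "ay": 0, "az": 0, "fingers": 0}
  ]
}}

```text
t: 24.05
eef_pos: [0.528, 0.0302, 0.1033]
tool_rot: [-0.0, 0.542, 0.841, -0.0]
contact_force: [-3.3, -2.8, -0.8]
gripper_width: 0.082
grasp_force: 41.5
```

```bash
python3 feel.py 4
```

```text
t 24.20 Ftool [-1.6 -5.1  0.9] Tz -0.110+-0.011 J7 -0.119+-0.000 tcp [528.01  30.2  103.26] ydir 24.40 q7 0.54 w 7.0
```

Request:
{"op": "jog_arm", "data": {
  "rows": [
    {"x": 0, "y": 0, "z": 0, "ax": 0, "ay": 0, "az": 0, "fingers": 12},
    {"x": 0, "y": 0, "z": 0, "ax": 0, "ay": 0, "az": 0, "fingers": 14},
    {"x": 0, "y": 0, "z": 0, "ax": 0, "ay": 0, "az": 0, "fingers": 14},
    {"x": 0, "y": 0, "z": 0, "ax": 0, "ay": 0, "az": 0, "fingers": 14},
    {"x": 0, "y": 0, "z": 0, "ax": 0, "ay": 0, "az": 0, "fingers": 14},
    {"x": 0, "y": 0, "z": 0, "ax": 0, "ay": 0, "az": 0, "fingers": 14},
    {"x": 0, "y": 0, "z": 0, "ax": 0, "ay": 0, "az": 0, "fingers": 14},
    {"x": 0, "y": 0, "z": 0, "ax": 0, "ay": 0, "az": 0, "fingers": 14}
  ]
}}

```text
t: 25.0
eef_pos: [0.5281, 0.0304, 0.1033]
tool_rot: [0.0, 0.542, 0.841, 0.0]
contact_force: [-0.5, -0.3, 0.3]
gripper_width: 0.161
grasp_force: 0.0
```

```bash
python3 feel.py 3; python3 -c "
from h import *
s=shot('scene');cv2.imwrite('pics/c6.png',crop(s,240,160,60,60,10))"
```

```text
t 25.10 Ftool [-0.1 -0.4 -0.1] Tz 0.010+-0.018 J7 -0.000+-0.000 tcp [528.07  30.39 103.28] ydir 24.40 q7 0.54 w 14.0
```

View pics/c6.png

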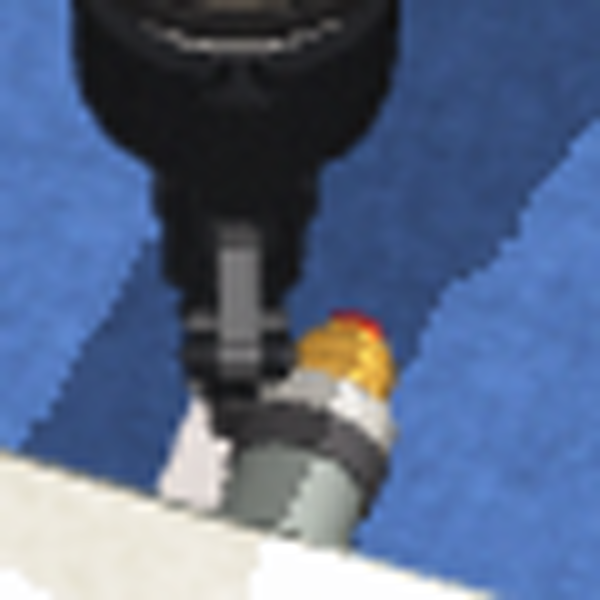

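The crop shows the band still flush with the collar after the release. I'll regrip and carry on.

Request:
{"op": "jog_arm", "data": {
  "rows": [
    {"x": 0, "y": 0, "z": 0, "ax": 0, "ay": 0, "az": 0, "fingers": 9},
    {"x": 0, "y": 0, "z": 0, "ax": 0, "ay": 0, "az": 0, "fingers": 5},
    {"x": 0, "y": 0, "z": 0, "ax": 0, "ay": 0, "az": 0, "fingers": 0},
    {"x": 0, "y": 0, "z": 0, "ax": 0, "ay": 0, "az": 0, "fingers": 0},
    {"x": 0, "y": 0, "z": 0, "ax": 0, "ay": 0, "az": 0, "fingers": 0},
    {"x": 0, "y": 0, "z": 0, "ax": 0, "ay": 0, "az": 0, "fingers": 0},
    {"x": 0, "y": 0, "z": 0, "ax": 0, "ay": 0, "az": 0, "fingers": 0},
    {"x": 0, "y": 0, "z": 0, "ax": 0, "ay": 0, "az": 0, "fingers": 0}
  ]
}}

```text
t: 25.95
eef_pos: [0.5279, 0.0303, 0.1033]
tool_rot: [-0.0, 0.542, 0.841, -0.0]
contact_force: [-1.5, 0.1, 2.3]
gripper_width: 0.088
grasp_force: 41.8
```

```bash
python3 feel.py 4
```

```text
t 26.10 Ftool [ 0.2 -1.4 -1.8] Tz -0.120+-0.010 J7 -0.117+-0.001 tcp [527.93  30.32 103.27] ydir 24.40 q7 0.54 w 7.0
```

Request:
{"op": "jog_arm", "data": {
  "rows": [
    {"x": 0, "y": 0, "z": 0, "ax": 0, "ay": 0, "az": 1, "fingers": 0},
    {"x": 0, "y": 0, "z": 0, "ax": 0, "ay": 0, "az": 1, "fingers": 0},
    {"x": 0, "y": 0, "z": 0, "ax": 0, "ay": 0, "az": 1, "fingers": 0},
    {"x": 0, "y": 0, "z": 0, "ax": 0, "ay": 0, "az": 1, "fingers": 0},
    {"x": 0, "y": 0, "z": 0, "ax": 0, "ay": 0, "az": 0, "fingers": 0},
    {"x": 0, "y": 0, "z": 0, "ax": 0, "ay": 0, "az": 0, "fingers": 0},
    {"x": 0, "y": 0, "z": 0, "ax": 0, "ay": 0, "az": 0, "fingers": 0},
    {"x": 0, "y": 0, "z": 0, "ax": 0, "ay": 0, "az": 0, "fingers": 0}
  ]
}}

```text
t: 26.9
eef_pos: [0.528, 0.0303, 0.1033]
tool_rot: [-0.0, 0.571, 0.821, -0.0]
contact_force: [-2.3, -0.9, 3.0]
gripper_width: 0.083
grasp_force: 42.0
```

```bash
python3 feel.py 4
```

```text
t 27.05 Ftool [-0.2 -3.  -3.1] Tz -0.122+-0.008 J7 -0.108+-0.001 tcp [527.96  30.29 103.26] ydir 20.40 q7 0.48 w 7.1
```

Request:
{"op": "jog_arm", "data": {
  "rows": [
    {"x": 0, "y": -0.2, "z": -0.1, "ax": 0, "ay": 0, "az": 1, "fingers": 0},
    {"x": 0, "y": 0, "z": 0, "ax": 0, "ay": 0, "az": 1, "fingers": 0},
    {"x": 0, "y": 0, "z": 0, "ax": 0, "ay": 0, "az": 1, "fingers": 0},
    {"x": 0, "y": 0, "z": 0, "ax": 0, "ay": 0, "az": 1, "fingers": 0},
    {"x": 0, "y": 0, "z": 0, "ax": 0, "ay": 0, "az": 0, "fingers": 0},
    {"x": 0, "y": 0, "z": 0, "ax": 0, "ay": 0, "az": 0, "fingers": 0},
    {"x": 0, "y": 0, "z": 0, "ax": 0, "ay": 0, "az": 0, "fingers": 0},
    {"x": 0, "y": 0, "z": 0, "ax": 0, "ay": 0, "az": 0, "fingers": 0}
  ]
}}

```text
t: 27.85
eef_pos: [0.5278, 0.0303, 0.1033]
tool_rot: [-0.0, 0.599, 0.801, -0.0]
contact_force: [-3.3, -1.9, 0.7]
gripper_width: 0.082
grasp_force: 41.7
```

```bash
python3 feel.py 4
```

```text
t 28.00 Ftool [-0.8 -2.4 -1.1] Tz -0.164+-0.008 J7 -0.126+-0.000 tcp [527.82  30.28 103.34] ydir 16.40 q7 0.43 w 6.8
```

Request:
{"op": "jog_arm", "data": {
  "rows": [
    {"x": 0, "y": 0, "z": 0, "ax": 0, "ay": 0, "az": 1, "fingers": 0},
    {"x": 0, "y": 0, "z": 0, "ax": 0, "ay": 0, "az": 1, "fingers": 0},
    {"x": 0, "y": 0, "z": 0, "ax": 0, "ay": 0, "az": 1, "fingers": 0},
    {"x": 0, "y": 0, "z": 0, "ax": 0, "ay": 0, "az": 1, "fingers": 0},
    {"x": 0, "y": 0, "z": 0, "ax": 0, "ay": 0, "az": 0, "fingers": 0},
    {"x": 0, "y": 0, "z": 0, "ax": 0, "ay": 0, "az": 0, "fingers": 0},
    {"x": 0, "y": 0, "z": 0, "ax": 0, "ay": 0, "az": 0, "fingers": 0},
    {"x": 0, "y": 0, "z": 0, "ax": 0, "ay": 0, "az": 0, "fingers": 0}
  ]
}}

```text
t: 28.8
eef_pos: [0.5278, 0.0303, 0.1034]
tool_rot: [-0.0, 0.627, 0.779, -0.0]
contact_force: [-3.3, -1.7, 1.2]
gripper_width: 0.084
grasp_force: 41.7
```

```bash
python3 feel.py 4
```

```text
t 28.95 Ftool [-0.9 -3.8 -1. ] Tz -0.164+-0.012 J7 -0.173+-0.001 tcp [527.73  30.26 103.34] ydir 12.40 q7 0.37 w 7.3
```

Request:
{"op": "jog_arm", "data": {
  "rows": [
    {"x": 0, "y": 0, "z": 0, "ax": 0, "ay": 0, "az": 0, "fingers": 12},
    {"x": 0, "y": 0, "z": 0, "ax": 0, "ay": 0, "az": 0, "fingers": 14},
    {"x": 0, "y": 0, "z": 0, "ax": 0, "ay": 0, "az": 0, "fingers": 14},
    {"x": 0, "y": 0, "z": 0, "ax": 0, "ay": 0, "az": 0, "fingers": 14},
    {"x": 0, "y": 0, "z": 0, "ax": 0, "ay": 0, "az": 0, "fingers": 14},
    {"x": 0, "y": 0, "z": 0, "ax": 0, "ay": 0, "az": 0, "fingers": 14},
    {"x": 0, "y": 0, "z": 0, "ax": 0, "ay": 0, "az": 0, "fingers": 14},
    {"x": 0, "y": 0, "z": 0, "ax": 0, "ay": 0, "az": 0, "fingers": 14}
  ]
}}

```text
t: 29.75
eef_pos: [0.5279, 0.0303, 0.1034]
tool_rot: [0.0, 0.627, 0.779, 0.0]
contact_force: [0.2, 0.1, 0.0]
gripper_width: 0.165
grasp_force: 0.0
```

```bash
python3 feel.py 3
```

```text
t 29.85 Ftool [0.3 0.  0.4] Tz -0.025+-0.016 J7 -0.000+-0.000 tcp [527.89  30.29 103.38] ydir 12.40 q7 0.37 w 13.9
```

Request:
{"op": "jog_arm", "data": {
  "rows": [
    {"x": 0, "y": 0, "z": 0, "ax": 0, "ay": 0, "az": 0, "fingers": 9},
    {"x": 0, "y": 0, "z": 0, "ax": 0, "ay": 0, "az": 0, "fingers": 5},
    {"x": 0, "y": 0, "z": 0, "ax": 0, "ay": 0, "az": 0, "fingers": 0},
    {"x": 0, "y": 0, "z": 0, "ax": 0, "ay": 0, "az": 0, "fingers": 0},
    {"x": 0, "y": 0, "z": 0, "ax": 0, "ay": 0, "az": 0, "fingers": 0},
    {"x": 0, "y": 0, "z": 0, "ax": 0, "ay": 0, "az": 0, "fingers": 0},
    {"x": 0, "y": 0, "z": 0, "ax": 0, "ay": 0, "az": 0, "fingers": 0},
    {"x": 0, "y": 0, "z": 0, "ax": 0, "ay": 0, "az": 0, "fingers": 0}
  ]
}}

```text
t: 30.65
eef_pos: [0.5277, 0.0303, 0.1034]
tool_rot: [-0.0, 0.627, 0.779, -0.0]
contact_force: [-1.8, -1.0, 4.4]
gripper_width: 0.086
grasp_force: 41.6
```

```bash
python3 feel.py 4
```

```text
t 30.80 Ftool [-0.3 -2.5 -4.2] Tz -0.163+-0.012 J7 -0.176+-0.001 tcp [527.69  30.25 103.39] ydir 12.40 q7 0.37 w 7.2
```

Request:
{"op": "jog_arm", "data": {
  "rows": [
    {"x": 0, "y": 0, "z": -0.1, "ax": 0, "ay": 0, "az": 1, "fingers": 0},
    {"x": 0, "y": 0, "z": 0, "ax": 0, "ay": 0, "az": 1, "fingers": 0},
    {"x": 0, "y": 0, "z": 0, "ax": 0, "ay": 0, "az": 0, "fingers": 0},
    {"x": 0, "y": 0, "z": 0, "ax": 0, "ay": 0, "az": 0, "fingers": 0},
    {"x": 0, "y": 0, "z": 0, "ax": 0, "ay": 0, "az": 0, "fingers": 0},
    {"x": 0, "y": 0, "z": 0, "ax": 0, "ay": 0, "az": 0, "fingers": 0},
    {"x": 0, "y": 0, "z": 0, "ax": 0, "ay": 0, "az": 0, "fingers": 0},
    {"x": 0, "y": 0, "z": 0, "ax": 0, "ay": 0, "az": 0, "fingers": 0}
  ]
}}

```text
t: 31.6
eef_pos: [0.5277, 0.0303, 0.1034]
tool_rot: [-0.0, 0.64, 0.768, -0.0]
contact_force: [-2.7, -1.4, 4.0]
gripper_width: 0.081
grasp_force: 41.5
```

```bash
python3 feel.py 5
```

```text
t 31.80 Ftool [-0.6 -4.  -3.6] Tz -0.212+-0.011 J7 -0.198+-0.001 tcp [527.7   30.26 103.42] ydir 10.40 q7 0.34 w 7.1
```

Torque is about 0.09 Nm above its lowest reading, which is snug and under the 0.13 limit. I'll let go and back off straight up.

Request:
{"op": "jog_arm", "data": {
  "rows": [
    {"x": 0, "y": 0, "z": 0, "ax": 0, "ay": 0, "az": 0, "fingers": 12},
    {"x": 0, "y": 0, "z": 0, "ax": 0, "ay": 0, "az": 0, "fingers": 20},
    {"x": 0, "y": 0, "z": 0, "ax": 0, "ay": 0, "az": 0, "fingers": 20},
    {"x": 0, "y": 0, "z": 0, "ax": 0, "ay": 0, "az": 0, "fingers": 20},
    {"x": 0, "y": 0, "z": -5, "ax": 0, "ay": 0, "az": 0, "fingers": 20},
    {"x": 0, "y": 0, "z": -10, "ax": 0, "ay": 0, "az": 0, "fingers": 20},
    {"x": 0, "y": 0, "z": -15, "ax": 0, "ay": 0, "az": 0, "fingers": 20},
    {"x": 0, "y": 0, "z": -20, "ax": 0, "ay": 0, "az": 0, "fingers": 20}
  ]
}}

```text
t: 32.6
eef_pos: [0.5276, 0.0302, 0.1543]
tool_rot: [-0.0, 0.64, 0.768, -0.0]
contact_force: [0.2, 0.8, -0.4]
gripper_width: 0.238
grasp_force: 0.0
```

Request:
{"op": "jog_arm", "data": {
  "rows": [
    {"x": 0, "y": 0, "z": -25, "ax": 0, "ay": 0, "az": 0, "fingers": 20},
    {"x": 0, "y": 0, "z": -25, "ax": 0, "ay": 0, "az": 0, "fingers": 20},
    {"x": 0, "y": 0, "z": -25, "ax": 0, "ay": 0, "az": 0, "fingers": 20},
    {"x": 0, "y": -20, "z": -15, "ax": 0, "ay": 0, "az": 0, "fingers": 20},
    {"x": 0, "y": -30, "z": 0, "ax": 0, "ay": 0, "az": 0, "fingers": 20},
    {"x": 0, "y": -20, "z": 0, "ax": 0, "ay": 0, "az": 0, "fingers": 20},
    {"x": 0, "y": 0, "z": 0, "ax": 0, "ay": 0, "az": 0, "fingers": 20},
    {"x": 0, "y": 0, "z": 0, "ax": 0, "ay": 0, "az": 0, "fingers": 20}
  ]
}}

```text
t: 33.4
eef_pos: [0.4595, 0.0179, 0.2443]
tool_rot: [0.0, 0.64, 0.768, 0.001]
contact_force: [0.5, 0.1, 0.8]
gripper_width: 0.231
grasp_force: 0.0
```

```bash
python3 feel.py 1; python3 -c "
from h import *
s=shot('scene');cv2.imwrite('pics/c7.png',crop(s,240,160,60,60,10))"
```

```text
t 33.40 Ftool [ 0.   0.5 -0.8] Tz -0.033+-0.000 J7 -0.041+-0.000 tcp [459.47  17.85 244.34] ydir 10.40 q7 0.10 w 19.8
```

View pics/c7.png

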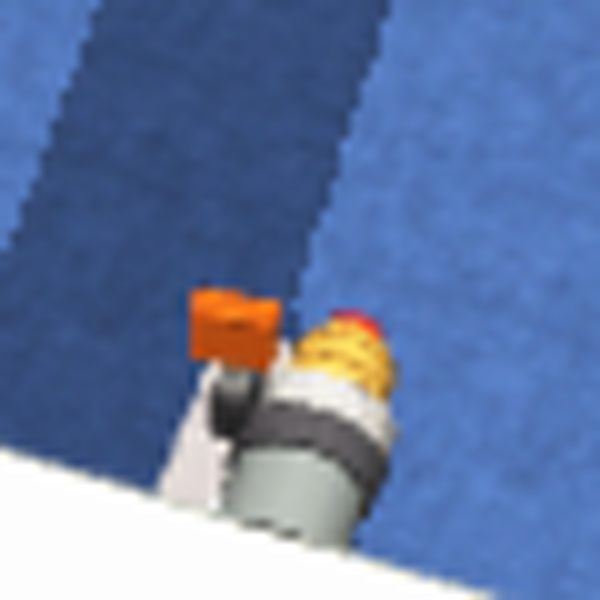

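The crop shows the band flush against the collar, the housing over the rest, the key upright and turned by about 84°, and the gripper clear. I'm handing in.

```bash
python3 -c "
from station import bot
print(bot.hand_in())"
```

```text
the job is handed in; nothing more can be done
None
```

I handed in the job at about 33 s: the clamp is home against the collar with its housing over the rest, the key is turned about 84° clockwise to snug by feel (about 0.09 Nm above its lowest torque), and the gripper has let go and backed clear; no verdict came back.

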